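# Reset the hold-down screw of a meter fixture and lock it

### The job

The hold-down screw of the meter fixture stops short of the meter. Loosen its jam nut by swinging the lever well round anticlockwise (about 40 degrees or more), turn the black knob clockwise until the rubber foot bears on the meter with about 17 N (10 to 25 N), then swing the lever back and nip the nut up with about 12 N at its handle pin, no harder. Disturb nothing else and let go.

Things in the scene. Friction and masses are not known exactly. Their poses are not given: they have to be found in the camera images.
- fixture: Meter hold-down fixture, fixed to the table: base 220 x 210 x 15 mm; origin under its centre, on the table, below the vertical screw axis; z up. Column at local y +85 mm, with an arm (top at 125 mm) reaching to y -28 mm. Above it on the axis: washer 132-136, hexagonal jam nut 136-152, 14 mm shaft, 22 mm collar 183-195, black bar knob 195-221 mm high.
- jam_nut: Stiff steel jam nut, 36 mm across flats; origin as the fixture's, local -x along its lever. It turns only about the screw axis; clockwise from above tightens. At the start it is done up (unknown how hard), lever along the fixture's -x; it opens 1.5 rad. It needs 0.5 N m even when loose, stays where left; tight, clamping grows some 180 N per rad. Tight, it locks the screw.
- handle (a point): Upright handle pin at the lever's end, 75 mm from the screw axis: 12 mm diameter, from the lever's top at 150 mm up to 181 mm; this point at 166 mm. The lever flexes sideways on the nut, 6 N m per rad. Held still after a clockwise push the pin reads 4 to 6 N with the nut loose, about 12 N when tight (50 N clamping, 9 N more per N); that comes 0.1 to 0.6 rad clockwise of the start.
- tab_washer: Keyed steel washer, 41 mm diameter, 3 mm thick, under the jam nut; it does not turn. Its frame is the fixture's. The jam nut clamps it; the force between jam nut and washer is the clamping force.
- screw: Adjuster screw with knob and rubber foot on the fixture's vertical axis; origin as the fixture's; local x along the knob's bar (the fixture's x at the start). Clockwise from above lowers the foot 3.5 mm per rad; once it bears, the force grows 42 N per rad of screw turn. The screw's friction is 0.12 N m; it stays where left.
- knob (a point): Centre of the black bar knob on the screw's top, 208 mm above the table: bar 48 mm long (local x), 14 mm wide, 26 mm high. It does not rise or fall and is sprung on the screw (1.2 N m per rad), so it leads the screw a little and springs back when let go. Held still after a turn its torque reads about 0.05 N m free, then 0.010 N m more per N of bearing force.
- foot_disc (a point): Centre of the underside of the steel disc (62 mm diameter, 4 mm thick) at the screw's lower end, on the screw axis. A black rubber pad is stuck under it; worn, it stands 5.1 to 7.9 mm out of the disc (not known better), so the gap to the meter at the start is 0.6 to 3.4 mm.
- meter: Electricity meter, a grey and white plastic box 150 x 110 x 58 mm, 0.45 kg, loose in the fixture's nest, on the base. Origin at the centre of its underside (15 mm above the table); its top is 73 mm above the table, straight under the foot.
- cell_a: Bystander: blue cell 18 mm diameter, 33 mm high, standing on the fixture's base; origin at its underside.
- cell_b: Bystander: blue cell 18 mm diameter, 33 mm high, standing on the fixture's base; origin at its underside.
- spare_meter: Bystander: a second meter like the one in the nest, lying on the table; origin at the centre of its underside.
- spanner: Bystander: spanner 160 mm long lying on the table; origin at its underside.
- cell_tray: Bystander: white divided tray 200 x 130 x 22 mm with cells; origin at the centre of its underside.
- tumbler: Bystander: blue tumbler 72 mm diameter, 100 mm high; origin at its underside.
- circuit_board: Bystander: green circuit board 100 x 70 mm; origin at its underside.
Mind the look-alikes: they are no part of the job. Leave any pink look-alike of the meter alone.

How it is judged:
By the outcome, as a careful person would: the job done as asked, in the order asked, and still so for the second after the job is handed in, with the robot touching nothing.
It also fails if it takes over 72 s, if anything falls off the work surface, if the arm or the gripper's body presses on something with over 40 N, if the wrist force passes 120 N, or if a joint passes its speed limit or range.

### The arm

A 6-joint arm with a two-finger parallel gripper is mounted at the origin on the work surface. World frame = base frame: x ahead of the robot, y to its left, z up, the work surface at z = 0. Lengths are in m, angles in rad, forces in N, time in s.
With the tool pointing down it reaches from about 0.275 to 0.75 m from the base axis. Payload 10.2 kg.
Tool frame: the origin (TCP) lies midway between the tips of the shut fingers; the grasp point (between the pads) lies 19 mm behind it (env.hold_point_z is the distance from the TCP to the grasp point, in m); x points along the fingers, z is the direction in which the jaws open and shut, and the axes are right-handed (so a half turn about x gives the same grasp; the last joint's range is limited). The gripper opens to 85 mm and grips with 20 to 120 N. Pads are 22 mm wide; open, the fingers measure 114 mm over their backs; the gripper's body (76 mm by 85 mm) begins 54 mm behind the grasp point. The pads swing forward as they close: fully open they stand 13 mm farther back than shut.
Start: joints at [-1.543, 0.313, 1.498, -0, 1.331, -0.223], TCP at [0.13, -0.509, 0.231] pointing down, gripper open.
Joint ranges: [-2.94, 2.94], [-0.97, 2.17], [0.19, 2.56], [-1.23, 4.37], [0.02, 3.11], [-2.88, 2.88]. Speed limits (rad/s): [2.39, 2.39, 3.01, 3.14, 3.14, 3.14].

### API

Orientations are given as a unit quaternion [x, y, z, w].
In Python, from bench import env, kinematics, monitor, eyes, job gives the robot as it stands. The module is installed in compiled form; this text tells all that it offers. Calls block until the motion is done:
- env.reach(position, orientation): joint-space move of the TCP to a pose.
- env.movel(position, velocity=0.15, frame=None, guard=None): straight line of the TCP; frame=None keeps the orientation; velocity is the mean speed in m/s. With guard (N) it stops when the force on the tool has changed by that much, and returns True; else False.
- env.set_joints(angles): joint-space move.
- env.release() and env.close_gripper(effort=None): open the fingers fully, or close them until they stop; effort is the grip in N (None keeps the last).
- env.hold(seconds).
- kinematics.ik(position, orientation): joint angles nearest the present ones, or None.
- monitor.sense(): the state.
- eyes.grab_frame(name): name is "side" or "top"; returns a dict with "frame" (400x640x3 uint8, red, green, blue), "mtx" (3x3 intrinsics, pixels), "view" (4x4, takes a point from world to camera coordinates). Camera axes: x right, y down, z forward; pixel columns grow to the right and rows downward; lengths in m; the calibration is good to about 2 mm. A picture is of the moment at which its call begins. There is no depth.
A pose or a line that the arm cannot do raises env.MotionError and nothing moves.
- job.hand_in(): hands the job in, once; it reports no verdict.
The state is a dict: "clock": time; "joints": joint angles; "qvel": joint speeds; "joint_efforts": joint torques, N m; "position": TCP position; "ee_rot": TCP orientation; "contact_force": force on the tool from outside, world axes, zero at the start; "ft_torque": the same for the moment, N m; "finger_gap": opening from 0.0 (shut) to 1.0 (fully open).
Only numpy, scipy, OpenCV 4.12 (cv2) and the standard library are available. Lean on these libraries where they do the work, as an engineer would, in place of code of your own. Each camera call takes 0.05 s, during which the arm holds its last target. There are 200 camera calls.

## Working session

There is one attempt and no reset: what is moved stays moved. The work goes in short steps, each a Python script; the robot and the scene stay as the last script left them, time stands still between calls to the robot, and variables do not carry over. Pictures are saved under pics/ and viewed, about 8 in all and at most 12, crops included, and the job is handed in when it is done.

```bash
mkdir -p pics
python3 - <<'E'
from bench import env,kinematics,monitor,eyes,job
import cv2,numpy as np
for n in("top","side"):
    f=eyes.grab_frame(n); cv2.imwrite(f"pics/{n}0.png",f["frame"][:,:,::-1]); np.savez(f"pics/{n}0.npz",**f)
    print(n,f["mtx"].round(1).tolist(),f["view"].round(4).tolist())
print(monitor.sense(),env.hold_point_z)
E
```

```text
top [[389.7, 0.0, 318.7], [0.0, 389.7, 194.8], [0.0, 0.0, 1.0]] [[0.0125, -0.9999, 0.0023, 0.0022], [-0.9904, -0.0127, -0.1376, 0.5061], [0.1376, -0.0005, -0.9905, 1.0575], [0.0, 0.0, 0.0, 1.0]]
side [[500.1, 0.0, 320.8], [0.0, 500.1, 195.5], [0.0, 0.0, 1.0]] [[0.9048, 0.4257, 0.0128, -0.4595], [0.2596, -0.5273, -0.8091, -0.0144], [-0.3376, 0.7353, -0.5876, 1.7683], [0.0, 0.0, 0.0, 1.0]]
{'clock': 0.1, 'joints': array([-1.54340020e+00,  3.13387897e-01,  1.49834633e+00,  9.30134858e-06,
        1.33101454e+00, -2.23416010e-01]), 'qvel': array([ 0.00016261, -0.00290295, -0.00339321,  0.00081174,  0.0008816 ,
       -0.00035858]), 'joint_efforts': array([ 1.93150154e-03, -4.12905228e+01, -2.60145092e+01, -2.04698081e-04,
        3.08500246e-03, -4.18173656e-06]), 'position': array([ 0.13027613, -0.50834465,  0.23080102]), 'ee_rot': array([ 0.43385316,  0.55886861, -0.43321726,  0.55835483]), 'contact_force': array([ 0.02163845, -0.23510281, -0.4306289 ]), 'ft_torque': array([-0.01964694, -0.04007605,  0.04252582]), 'finger_gap': 1.0015044265132333} 0.0187
```

View pics/top0.png

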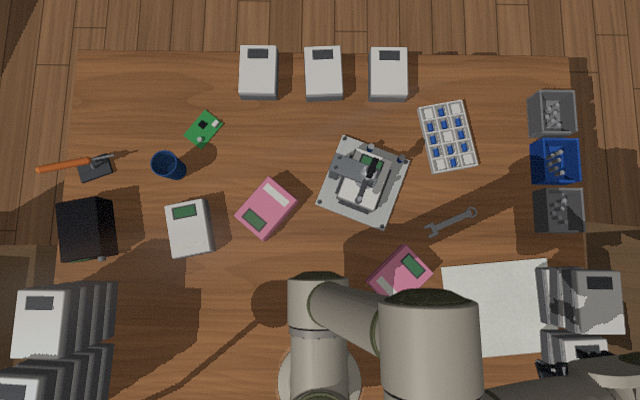

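View pics/side0.png

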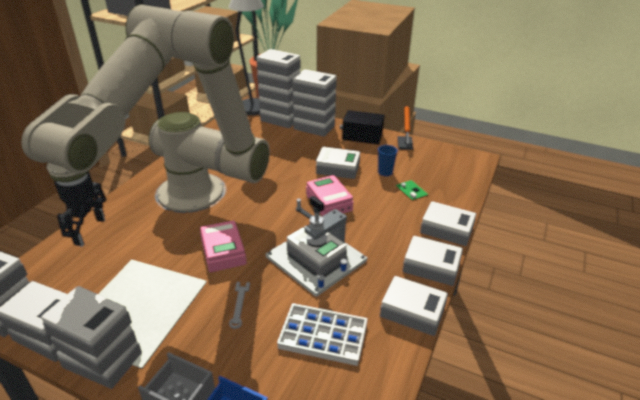

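Run:
```python
import cv2,numpy as np
a=np.load("pics/top0.npz")["frame"][125:240,305:425]; b=np.load("pics/side0.npz")["frame"][185:300,255:375]
o=np.vstack([cv2.resize(x,None,fx=5,fy=5,interpolation=cv2.INTER_CUBIC) for x in(a,)])
p=cv2.resize(b,None,fx=5,fy=5,interpolation=cv2.INTER_CUBIC)
cv2.imwrite("pics/ca.png",o[:,:,::-1]);cv2.imwrite("pics/cb.png",p[:,:,::-1])
```

```text
(no output)
```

View pics/ca.png

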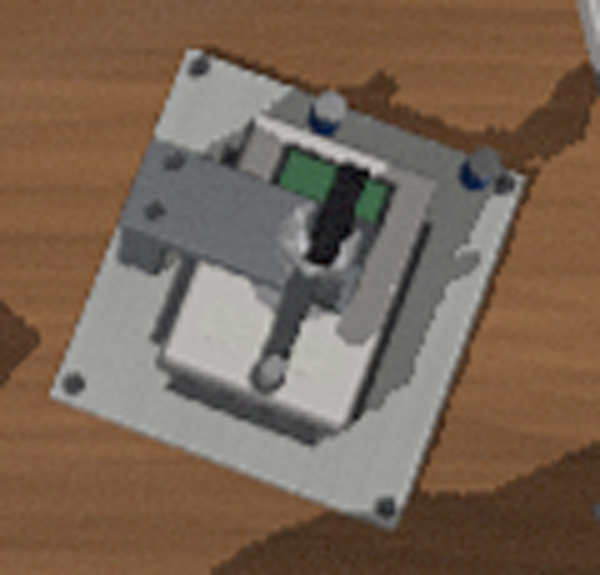

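View pics/cb.png

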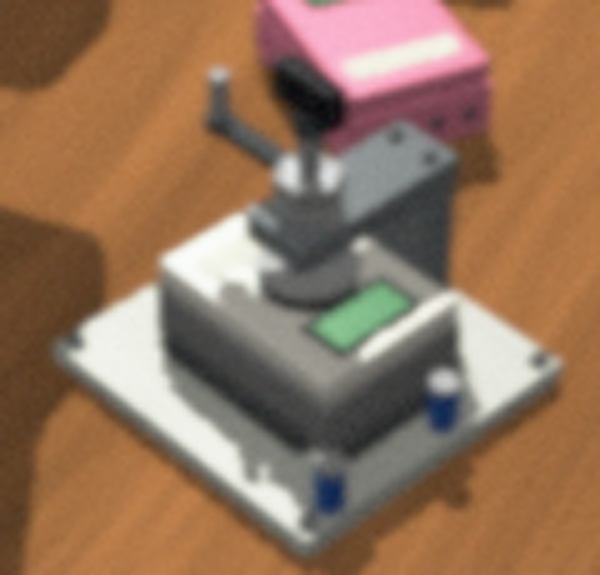

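The top view shows the fixture's base corners at crop pixels (185,48), (525,178), (395,528) and (52,395). The pin top is at (270,368) and the black knob at about (337,213). The side view shows corners at (55,345), (305,555) and (562,365), with the pin top at (217,73). The lever points towards the robot, and both cells are on the far edge. Next I'll fit the pose from both views.

```bash
cat > h.py <<'E'
import numpy as np,time
from scipy.spatial.transform import Rotation as R
from scipy.optimize import least_squares
from bench import env,kinematics,monitor,eyes,job
def quat(phi):
    c,s=np.cos(phi),np.sin(phi)
    return R.from_matrix(np.array([[0,-s,c],[0,c,s],[-1,0,0]],float)).as_quat()
def proj(n,P):
    f=np.load(f"pics/{n}0.npz"); p=np.c_[P,np.ones(len(P))]@f["view"][:3].T; q=p@f["mtx"].T; return q[:,:2]/q[:,2:]
def w(fx,p):
    c,s=np.cos(fx[2]),np.sin(fx[2]); return np.array([fx[0]+c*p[0]-s*p[1],fx[1]+s*p[0]+c*p[1],p[2]])
def avg(t=0.3,n=6):
    a=[]
    for _ in range(n):
        env.hold(t/n); m=monitor.sense(); a.append(np.r_[m["contact_force"],m["ft_torque"]])
    return np.mean(a,0)
E
python3 - <<'E'
from h import *
L=.11;M=.105;Z=.015
T=np.array([[L,M,Z],[L,-M,Z],[-L,-M,Z],[-L,M,Z],[-.075,0,.181],[.020,0,.221],[-.022,0,.221]]);tp=np.array([[185,48],[525,178],[395,528],[52,395],[270,368],[350,175],[317,262]])/5+[305,125]
S=np.array([[-L,-M,Z],[L,-M,Z],[L,M,Z],[-.075,0,.181]]);sp=np.array([[55,345],[305,555],[562,365],[217,73]])/5+[255,185]
def r(v): return np.r_[proj("top",[w(v,p) for p in T[:5]])-tp[:5],proj("side",[w(v,p) for p in S])-sp].ravel()
o=least_squares(r,[.45,-.1,-.36],loss="soft_l1"); print(o.x,r(o.x).reshape(-1,2).round(1).tolist())
print("knob resid",(proj("top",[w(o.x,p) for p in T])-tp)[5:])
fx=o.x; np.save("fx.npy",fx)
for d in(-.6,0,.5,1,1.5):
  for k in(0,np.pi):
    a=np.pi+d; q=kinematics.ik(w(fx,[.075*np.cos(a),.075*np.sin(a),.153]),quat(fx[2]+a+np.pi/2+k)); print("pin",d,k,None if q is None else q.round(2))
for d in(0,-.8,-1.6):
  for k in(0,np.pi):
    q=kinematics.ik(w(fx,[0,0,.199]),quat(fx[2]+np.pi/2+d+k)); print("knob",d,k,None if q is None else q.round(2))
for i in range(4): print(avg().round(3))
E
```

```text
[ 0.54816643 -0.11797886 -0.36251206] [[0.6, -0.4], [0.4, -0.6], [0.1, 0.4], [-0.5, -0.1], [1.0, -0.1], [-0.7, -0.6], [0.2, -2.5], [0.1, -0.8], [0.2, -0.1]]
knob resid [[ 1.05103458 -0.97183552]
 [ 1.41199197 -2.03155844]]
pin -0.6 0 [-0.34  0.35  1.66 -0.    1.13  2.19]
pin -0.6 3.141592653589793 [-0.34  0.35  1.66 -0.    1.13 -0.95]
pin 0 0 [-0.43  0.31  1.72 -0.    1.11  1.5 ]
pin 0 3.141592653589793 [-0.43  0.31  1.72 -0.    1.11 -1.64]
pin 0.5 0 [-0.5   0.32  1.71 -0.    1.12  0.93]
pin 0.5 3.141592653589793 [-0.5   0.32  1.71 -0.    1.12 -2.21]
pin 1 0 [-0.55  0.37  1.64 -0.    1.14  0.38]
pin 1 3.141592653589793 [-0.55  0.37  1.64 -0.    1.14 -2.76]
pin 1.5 0 [-0.56  0.44  1.53 -0.    1.17 -0.13]
pin 1.5 3.141592653589793 None
knob 0 0 [-0.42  0.42  1.44  0.    1.29 -1.63]
knob 0 3.141592653589793 [-0.42  0.42  1.44 -0.    1.29  1.51]
knob -0.8 0 [-0.42  0.42  1.44 -0.    1.29 -0.83]
knob -0.8 3.141592653589793 [-0.42  0.42  1.44 -0.    1.29  2.31]
knob -1.6 0 [-0.42  0.42  1.44 -0.    1.29 -0.03]
knob -1.6 3.141592653589793 None
[ 0.683 -0.137  0.149 -0.007  0.01   0.012]
[ 0.024 -0.111  0.035  0.     0.015 -0.008]
[-0.034  0.045  0.278  0.002 -0.014  0.013]
[-0.371  0.115 -0.03   0.006  0.002 -0.   ]
```

```bash
cat >> h.py <<'E'
fx=np.load("fx.npy") if __import__("os").path.exists("fx.npy") else None
def pinpose(d,z=.155,r=.075):
    a=np.pi+d; return w(fx,[r*np.cos(a),r*np.sin(a),z]),quat(fx[2]+a+np.pi/2)
def swing(d,v=.05,**k):
    p,q=pinpose(d); return env.movel(p,v,frame=q,**k)
def comps(f,d):  # tangential (anticlockwise +), radial, z
    a=fx[2]+np.pi+d; return np.array([-np.sin(a)*f[0]+np.cos(a)*f[1],np.cos(a)*f[0]+np.sin(a)*f[1],f[2]])
def pic(n,name):
    import cv2; f=eyes.grab_frame(n)["frame"]; cv2.imwrite("pics/"+name,f[:,:,::-1]); return f
E
python3 - <<'E'
from h import *
import cv2
p,q=pinpose(0,.30); env.reach(p,q)
p,q=pinpose(0,.158); print(env.movel(p,.12,guard=8))
print(comps(avg(),0))
a=pic("top","t1.png")[125:240,305:425]; b=pic("side","s1.png")[165:280,240:360]
cv2.imwrite("pics/m1.png",np.hstack([cv2.resize(x,(400,384)) for x in(a,b)])[:,:,::-1])
m=monitor.sense();print(m["clock"],m["position"])
E
```

```text
False
[0.14930286 0.06684867 0.04621269]
5.0083 [ 0.47808556 -0.09138106  0.15810904]
```

View pics/m1.png

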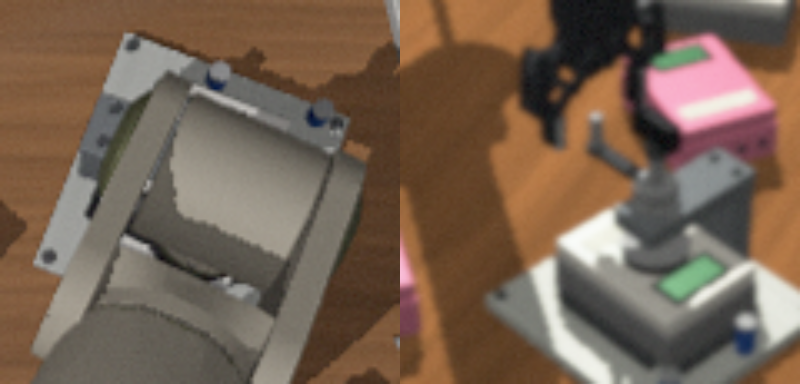

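The side view shows the pin at (595,118), between the two open fingertips at about (560,143) and (650,130), and nothing is touching. I'll grip it and swing anticlockwise.

Run:
```python
from h import *
env.close_gripper(effort=40)
m=monitor.sense(); print(m["finger_gap"],comps(avg(),0).round(1))
for d in(.1,.2,.3,.5,.7,.9,1.0):
    swing(d,.06); m=monitor.sense(); f=comps(m["contact_force"],d); print(d,f.round(1),round(m["clock"],2))
    if abs(f).max()>60: break
print(comps(avg(),d).round(1))
pic("side","s2.png")
```

```text
0.12359101877367062 [-0.4  1.   1.9]
0.1 [-2.7 11.5 28.2] 6.26
0.2 [-2.8 10.9 27.1] 6.53
0.3 [-4.3  9.3 26.6] 6.81
0.5 [-0.8  8.6 24.9] 7.21
0.7 [-2.5  6.1 23.5] 7.61
0.9 [-2.   4.  21.8] 8.01
1.0 [-5.7  3.3 22.5] 8.28
[-5.4  3.8 22. ]
```

Run:
```python
from h import *
import cv2
env.release(); p,q=pinpose(1.0,.30); env.movel(p,.2)
# pre-position over the knob
print(avg().round(3))
# move aside for look: back toward robot
env.reach(w(fx,[-.15,-.12,.33]),quat(fx[2]+np.pi/2))
a=pic("top","t3.png")[125:240,305:425]; b=pic("side","s3.png")[165:280,240:360]
cv2.imwrite("pics/m3.png",np.hstack([cv2.resize(x,(400,384),interpolation=cv2.INTER_CUBIC) for x in(a,b)])[:,:,::-1])
print(monitor.sense()["clock"])
```

```text
[-0.182 -0.11  -0.129  0.012 -0.015  0.021]
12.6333
```

View pics/m3.png

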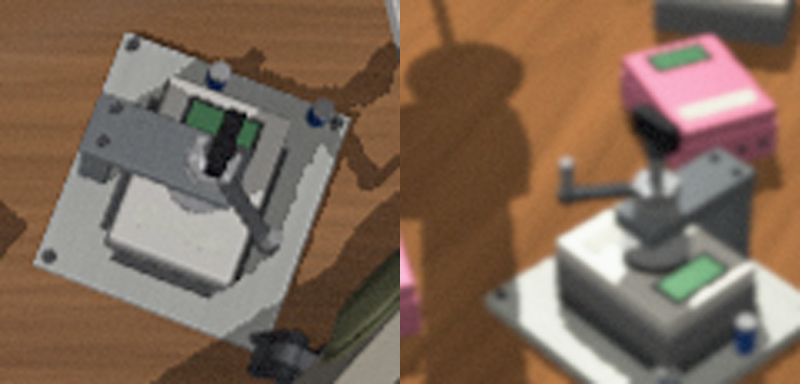

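```bash
cat >> h.py <<'E'
def knob(d,off=(0,0),z=.199): return w(fx,[off[0],off[1],z]),quat(fx[2]+np.pi/2+d)
def loc(f): # world xy -> fixture xy
    c,s=np.cos(fx[2]),np.sin(fx[2]); g=np.array(f,float); g[0]=c*f[0]+s*f[1]; g[1]=-s*f[0]+c*f[1]
    return g
E
python3 - <<'E'
from h import *
print("knob c pred",proj("top",[w(fx,[0,0,.221])]),"seen",[305+226*.3,125+141*.2995])
px=np.array([305+268*.3,125+236*.2995])
g=np.linspace(.6,1.4,81); P=proj("top",[w(fx,[-.075*np.cos(t),-.075*np.sin(t),.181]) for t in g]); e=np.hypot(*(P-px).T); print("lever",g[e.argmin()],e.min())
p,q=knob(0,z=.29); env.reach(p,q)
p,q=knob(0); print(env.movel(p,.15,guard=8))
b=avg(.5,10); np.save("kb.npy",b); print("base",b.round(3))
env.close_gripper(effort=30)
m=monitor.sense();print(m["finger_gap"],m["clock"]); print("closed",loc(avg()-b).round(3))
p,q=knob(0,(0,-.001)); env.movel(p,.02); print("y-1mm",loc(avg()-b).round(3))
E
```

```text
knob c pred [[373.08927612 166.78511644]] seen [372.8, 167.2295]
lever 0.8699999999999999 1.3834239911804196
False
base [ 0.189 -0.034 -0.08  -0.004  0.011  0.   ]
0.15864745361700613 15.3417
closed [-0.234  3.712  1.642  0.495 -0.16   0.005]
y-1mm [-0.301  9.22   2.169  1.294 -0.498 -0.012]
```

Run:
```python
from h import *
b=np.load("kb.npy"); off=(0,.0007)
p,q=knob(0,off); env.movel(p,.02)
for d in(-.05,-.15,-.25,-.35,-.45):
    p,q=knob(d,off); env.reach(p,q); t=monitor.sense()["clock"]; f=loc(avg(.24,6)-b); print(d,f[[0,1,2,5]].round(3),round(t,2))
    if abs(f[5])>.15: break
```

```text
-0.05 [-1.421 -0.8    3.75   0.074] 16.69
-0.15 [-1.953 -2.342  4.456  0.07 ] 17.19
-0.25 [-1.653 -3.155  5.019  0.066] 17.69
-0.35 [-1.729 -3.284  5.358  0.091] 18.19
-0.45 [-0.946 -3.408  5.38   0.139] 18.69
```

Run:
```python
from h import *
b=np.load("kb.npy"); off=(-.0003,.0001)
for d in(-.45,-.55,-.65,-.75,-.85):
    p,q=knob(d,off); env.reach(p,q); t=monitor.sense()["clock"]; f=loc(avg(.4,10)-b); print(d,f[[0,1,2,5]].round(3),round(t,2))
    if f[5]>.2: break
```

```text
-0.45 [2.813 2.399 4.393 0.149] 19.19
-0.55 [3.516 4.035 4.192 0.169] 19.86
-0.65 [3.664 4.012 4.419 0.213] 20.52
```

Run:
```python
from h import *
b=np.load("kb.npy"); off=(-.0002,.0003)
def ang(): return (R.from_quat(quat(fx[2]+np.pi/2)).inv()*R.from_quat(monitor.sense()["ee_rot"])).magnitude()
print(ang())
for d in(-.65,-.73):
    p,q=knob(d,off); env.reach(p,q); t=monitor.sense()["clock"]; f=loc(avg(.6,15)-b); print(d,f[[0,1,2,5]].round(3),round(t,2),ang())
```

```text
0.649631065680445
-0.65 [3.479 3.712 4.795 0.231] 21.19 0.6498158784840881
-0.73 [3.322 3.898 4.718 0.254] 22.07 0.7297309509597821
```

Run:
```python
from h import *
import cv2
env.release(); p,q=knob(-.73,(-.0002,.0003),.29); env.movel(p,.2)
p,q=pinpose(.93,.30); env.reach(p,q)
a=pic("side","s4.png")[165:280,240:360]
p,q=pinpose(.93,.155); print(env.movel(p,.15,guard=8))
b=avg(.4,8); np.save("pb.npy",b); print(b.round(2),monitor.sense()["clock"])
b2=pic("side","s5.png")[165:280,240:360]
cv2.imwrite("pics/m4.png",np.hstack([cv2.resize(x,(400,384),interpolation=cv2.INTER_CUBIC) for x in(a,b2)])[:,:,::-1])
```

```text
False
[ 0.13  0.15  0.05 -0.01 -0.    0.01] 26.7917
```

View pics/m4.png

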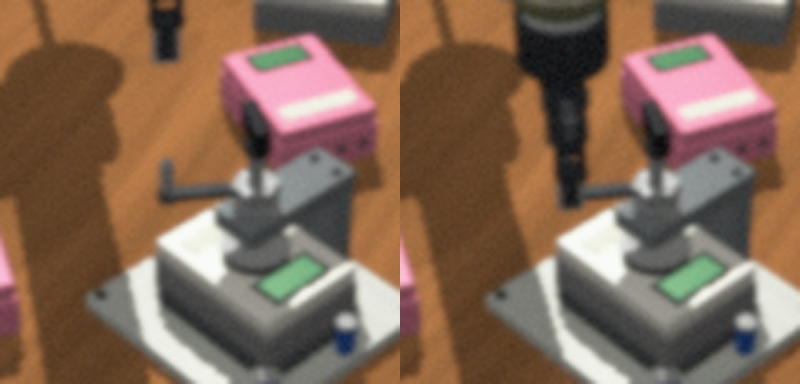

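The knob, at (255,130), has visibly turned, and the fingers straddle the pin at (570,190). I'll grip it and swing back clockwise.

Run:
```python
from h import *
b=np.load("pb.npy")
env.close_gripper(effort=30); print(comps(avg()-b,.93).round(1))
for d in(.7,.5,.3,.1,0): swing(d,.06); print(d,comps(monitor.sense()["contact_force"]-b[:3],d).round(1))
print("held",comps((avg(.4,8)-b),0).round(2))
for d in(-.1,-.17,-.24,-.31):
    swing(d,.03); f=comps(avg(.4,8)-b,d); print(d,f.round(2),round(monitor.sense()["clock"],1))
    if f[0]>10: break
```

```text
[1.1 1.3 0.8]
0.7 [1.5 0.8 1.2]
0.5 [2.  1.7 2.1]
0.3 [1.1 0.9 1.9]
0.1 [2.8 3.5 4.6]
0 [6.6 3.5 5.5]
held [7.12 3.5  4.61]
-0.1 [7.44 3.8  5.57] 30.9
-0.17 [9.52 3.93 6.51] 31.6
-0.24 [9.78 3.85 7.04] 32.4
-0.31 [9.41 3.88 7.49] 33.1
```

Run:
```python
from h import *
b=np.load("pb.npy")
d=-.31; print("held",comps(avg(.6,15)-b,d).round(2))
for d in(-.36,-.41,-.46,-.51,-.56):
    swing(d,.03); f=comps(avg(.7,20)-b,d); print(d,f.round(2),round(monitor.sense()["clock"],1))
    if f[0]>11.4: break
```

```text
held [9.69 3.76 7.77]
-0.36 [11.88  3.62  8.23] 34.7
```

Run:
```python
from h import *
b=np.load("pb.npy"); d=-.36
for i in range(3): print(comps(avg(.7,35)-b,d).round(2))
```

```text
[11.77  3.65  8.2 ]
[11.85  3.64  8.4 ]
[11.78  3.69  8.41]
```

Run:
```python
from h import *
import cv2
env.release(); p,q=pinpose(-.36,.30); env.movel(p,.2)
env.reach(w(fx,[-.2,-.2,.33]),quat(fx[2]+np.pi/2)); env.hold(.3)
a=pic("top","t6.png")[125:240,305:425]; b=pic("side","s6.png")[165:280,240:360]
cv2.imwrite("pics/m6.png",np.hstack([cv2.resize(x,(400,384),interpolation=cv2.INTER_CUBIC) for x in(a,b)])[:,:,::-1])
for n in("top","side"):
    x=cv2.imread(f"pics/{n}0.png").astype(int); y=cv2.imread(f"pics/{'t6' if n=='top' else 's6'}.png").astype(int)
    print(n,[(s,int((abs(x-y).max(2)[s[0]:s[1],s[2]:s[3]]>60).sum())) for s in ([(130,230,315,412),(90,180,415,480),(200,240,425,480),(100,270,140,300)] if n=="top" else [(300,365,275,370),(280,330,225,252),(145,205,310,430)])])
print(monitor.sense()["clock"],avg().round(2))
```

```text
top [((130, 230, 315, 412), 215), ((90, 180, 415, 480), 8), ((200, 240, 425, 480), 4), ((100, 270, 140, 300), 0)]
side [((300, 365, 275, 370), 355), ((280, 330, 225, 252), 80), ((145, 205, 310, 430), 22)]
41.825 [ 0.25 -0.09 -0.16 -0.01 -0.    0.01]
```

View pics/m6.png

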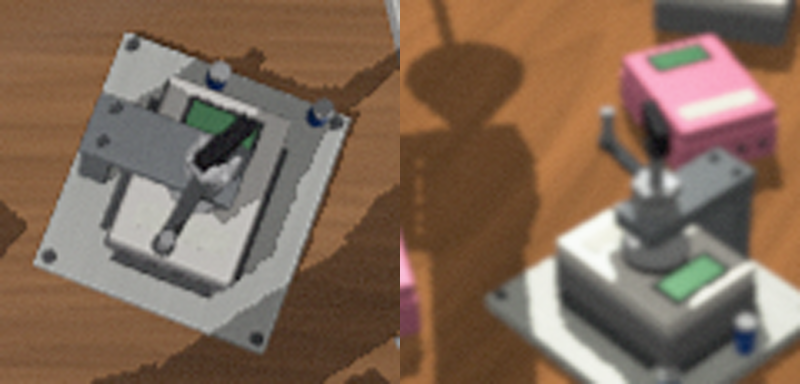

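```bash
python3 -c "
from bench import job
job.hand_in()"
```

```text
the job is handed in; nothing more can be done
```

The job is done and handed in at about 42 s of the 72 s allowed.

1. **Loosening:** I swung the lever anticlockwise. The picture puts it about 50° (0.87 rad) round, and the pin read 5.4 N while held, which matches a loose nut.
2. **Foot on the meter:** I turned the knob 0.73 rad clockwise. The held torque was 0.254 N m, which means about 18–20 N on the meter.
3. **Nipping up:** I swung the lever back to 0.36 rad past its start. The pin held steady at 11.8 N, and I then let go.

**Last checks:**
- After letting go, the knob sat about 0.52–0.57 rad round.
- The foot force worked out from that angle is lower than the torque reading, at about 12–17 N. Both are inside 10–25 N, but they differ by a few newtons.
- In the last pictures the meter and both cells looked unmoved, and the arm was clear, with about 0 N on the tool. Comparing the first and last pictures showed changes in the side view around the tray and the spanner. I put these down to the arm's shadow and did not check further.
- While gripping the pin on the first swing, the tool saw up to 28 N vertically. I had closed the fingers 3 mm above the swing height, so they slid on the pin. This is well below the 120 N wrist limit.

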